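Unlatch the bag sealer and hold its arm up

TASK

Open the bag sealer for cleaning: gently pinch the red latch tab, pull it sideways against its spring, nearly to its stop, so that the fork lets go of the ball, lift the blue arm off the ball and finish while still holding it up, still, with its nose about 10 cm higher than it was. Do not squeeze the plastic tab harder than about 60 N or lift hard against the ball while it is still hooked, and do not disturb the other things on the bench.

Things in the scene. Friction and masses are not known exactly. Their poses are not given: they have to be found in the camera images.
- sealer: bench-top bag sealer bolted to the bench: white base 90 mm wide, 50 mm high, spanning x = -35 to 335 mm. Origin on the bench right below the steel ball at its nose end; x points from the ball to the hinge, y is the way the latch is pulled, z up. A blue pressing arm, 36 mm wide, runs above it from the hinge to the steel coupler head over the ball
- ball_mount: steel ball of 28 mm diameter on a thin neck, fixed to the base; origin on the bench below the ball, the ball's centre is 78 mm above it
- bolt: brass fork carried by the latch, two prongs that grip under the ball; it is clear of the ball once the latch is pulled more than 17 mm
- latch_tab (a point): centre of the red upright latch tab on the coupler head: 14 mm thick along the sealer's y, 30 mm long along x, 42 mm tall. 126 mm above the bench while the arm is down; the steel slide plate at the tab's foot has its top at 105 mm. The latch rides on the pressing arm, so the arm can be lifted by the tab
- latch (a joint): how far the latch is pulled along the sealer's +y, in m: 0 = locked (sprung home), 0.024 = against its stop. Spring: about 4 N to start, 11 N at the stop; it springs back when let go
- jaw (a joint): angle of the pressing arm in rad: 0 = down on the ball, grows as the nose rises, stop at 1.0. Hinge axis lies along the sealer's y, at x = 310 mm, 85 mm above the bench. The arm (about 0.35 to 0.7 kg) falls shut by its own weight when let go
- nose (a point): middle of the flat top of the coupler head (54 x 48 mm, dark steel, open-ended, at the free end of the arm), right above the ball; 101 mm above the bench while the arm is down
- jar: amber glass jar with black cap, 56 mm diameter, 100 mm tall, standing just beyond the nose of the sealer; loose, not part of the job; origin under its centre
- tin: metal tin, 60 mm diameter, 80 mm tall, standing beside the sealer; loose, not part of the job; origin under its centre
- mug: blue mug, 72 mm diameter, 85 mm tall, standing beside the sealer; loose, not part of the job; origin under its centre
- tape: cardboard-brown tape roll lying flat, 100 mm diameter, 48 mm tall; loose, not part of the job; origin under its centre
- carton: small cardboard carton, 120 x 90 x 60 mm; loose, not part of the job; origin under its centre
- scoop: metal spoon-shaped scoop with a wooden handle, 160 mm long, lying flat on the bench; loose, not part of the job

How it is judged:
By the outcome, as a careful person would: the job done as asked, in the order asked, and still so for the second after the job is handed in, while the arm keeps its last pose, push and grip.
It also fails if it takes over 38 s, if anything falls off the work surface, if the arm or the gripper's body presses on something with over 40 N, if the wrist force passes 120 N, or if a joint passes its speed limit or range.

ROBOT

A 6-joint arm with a two-finger parallel gripper is mounted at the origin on the work surface. World frame = base frame: x ahead of the robot, y to its left, z up, the work surface at z = 0. Lengths are in mm, angles in rad, forces in N, time in s.
With the tool pointing down it reaches from about 275 to 750 mm from the base axis. Payload 10.2 kg.
Tool frame: the origin (TCP) lies at the very end of the fingers, on their centre line; the grasp point (between the pads) lies 19 mm behind it (manip.grip_depth is the distance from the TCP to the grasp point, in mm); z points along the fingers, y is the line along which they close (so a half turn about z gives the same grasp; the last joint's range is limited). The gripper opens to 85 mm and grips with 20 to 120 N. Pads are 22 mm wide; open, the fingers measure 114 mm over their backs; the gripper's body (76 mm by 85 mm) begins 54 mm behind the grasp point. The pads swing forward as they close: fully open they stand 13 mm farther back than shut.
Start: joints at [-1.325, 0.313, 1.498, -0, 1.331, -0.223], TCP at [237.192, -468.371, 231.294] pointing down, gripper open.
Joint ranges: [-2.94, 2.94], [-0.97, 2.17], [0.19, 2.56], [-1.23, 4.37], [0.02, 3.11], [-2.88, 2.88]. Speed limits (rad/s): [2.39, 2.39, 3.01, 3.14, 3.14, 3.14].

INTERFACE

Orientations are given as a unit quaternion [w, x, y, z].
In Python, from station import manip gives the robot as it stands. The module is installed in compiled form; this text tells all that it offers.
- The arm moves only by the shell command python3 -m inch 'ROWS' [OPENING]. ROWS is JSON, a list that holds one entry, the list of rows, each a list of 6 numbers: the shift along the world's x, y, z as a fraction of full scale, then the turn, a rotation vector about the world's x, y, z as a fraction of full scale. In form: [[[dx, dy, dz, ax, ay, az], ...]]. A call has 1 to 12 rows; each row is the pose to reach, as a shift and turn from the pose commanded when the call began; what a row does not reach only later rows make up. Full scale, the value 1, is 400 mm for a shift and 45 degrees for a turn. A row lasts 1/8 s, in which the tool goes at most 62.5 mm and 10.7 degrees, less where a joint would pass 70% of its speed; a pose out of reach is approached as far as the arm can. A call with a number of a shift or a turn outside -1 to 1 is refused whole. A call with a gripper value outside its range is refused whole. OPENING is the closure, from -1 (fully open) to 1 (shut), set as the call begins (- or left out, the last holds). The fingers move at their own pace and stop on an object; the grip force is fixed at half the most. Time passes only in rows, so rows that repeat a pose let the fingers close. It gives the time, the measured TCP pose, the force, the opening and the grip force at its end, in the units of the state.
- manip.sense(): the state, without advancing time (a new reading comes with each control period).
- manip.camera(name): name is "scene" or "side" or "wrist"; returns (picture, depth): 420x560x3 uint8, red, green, blue; 420x560 float32, mm along the optical axis (not along the pixel's ray), 0 where there is no reading.
- manip.camera_model(name): a dict with "camera_matrix" (3x3 intrinsics, pixels), "world_from_camera" (4x4, takes a point from camera to world coordinates). Camera axes: x right, y down, z forward; pixel columns grow to the right and rows downward; lengths in mm; the calibration is good to about 2 mm. The wrist camera is an equidistant fisheye: a pixel r from the principal point sees the ray r / f radians off the axis. A picture is of the moment at which its call begins: read the wrist's pose just before it. camera_model takes no time and is no camera call; for the wrist camera it gives the pose at the moment of the call.
- manip.job_done(): hands the job in; it is judged then, once.
Trained networks look in the newest picture that a camera, given by its name, has taken for a name from the list of things; names that differ only in an ending like _2 or _b are one class to them, and where a whole thing is asked for, a point or a joint stands for the part that bears it (a point fixed in the world has none). Each returns a list of dicts, best first, with "p" (0 to 1); they miss things now and then, are a little off and sometimes report something else, mostly with a low value. They report only what shows in the picture. A call takes as long as a camera call.
- manip.find_in(camera, name): "uv" ([column, row] in pixels, amid what is visible of it).
- manip.cut_out(camera, name): "pixels" (420x560 bool, what is visible of it) and "uv" ([column, row] in pixels, amid what is visible of it).
- manip.place_of(camera, name): "uv" ([column, row] in pixels: a listed point, or the origin of a listed thing).
The state is a dict: "clock": time; "joints": joint angles; "joint_velocities": joint speeds; "effort": joint torques, N m; "eef_pos": TCP position; "orientation": TCP orientation; "force": force on the tool from outside, world axes, zero at the start; "ft_torque": the same for the moment, N m; "width": finger opening in mm; "gripper_force": force on a finger pad.
Only numpy, scipy, OpenCV 4.12 (cv2) and the standard library are available. Lean on these libraries where they do the work, as an engineer would, in place of code of your own. Each camera call takes 0.05 s, during which the arm holds its last target. There are 200 camera calls.

## Working session

There is one attempt and no reset: what is moved stays moved. The work goes in short steps, Python scripts to look and compute and a shell command to move; the robot and the scene stay as the last step left them, time stands still between calls to the robot, and variables do not carry over. Pictures are saved under pics/ and viewed, at most 10 in all, crops included, and the job is handed in when it is done.

```bash
mkdir -p pics
cat > h.py <<'E'
import numpy as np, cv2
from station import manip
def ray(cam,uv,m=None):
    m=m or manip.camera_model(cam);K=np.array(m["camera_matrix"]);T=np.array(m["world_from_camera"])
    x=(uv[0]-K[0,2])/K[0,0];y=(uv[1]-K[1,2])/K[1,1]
    if cam=="wrist":
        r=np.hypot(x,y);d=np.array([np.sin(r)*x/max(r,1e-9),np.sin(r)*y/max(r,1e-9),np.cos(r)])
    else: d=np.array([x,y,1.])
    return T[:3,3],T[:3,:3]@d
def atz(cam,uv,z):
    o,d=ray(cam,uv);return o+d*(z-o[2])/d[2]
def cloud(cam,depth,mask):
    v,u=np.nonzero(mask&(depth>0));m=manip.camera_model(cam)
    K=np.array(m["camera_matrix"]);T=np.array(m["world_from_camera"]);z=depth[v,u]
    P=np.stack([(u-K[0,2])/K[0,0]*z,(v-K[1,2])/K[1,1]*z,z],1)
    return P@T[:3,:3].T+T[:3,3]
E
python3 - <<'E'
from h import *
np.set_printoptions(precision=1,suppress=True)
for c in("scene","side"):
    p,d=manip.camera(c);cv2.imwrite(f"pics/{c}0.png",p[:,:,::-1])
    for n,z in(("latch_tab",126),("nose",101),("sealer",0),("ball_mount",0),("jar",0),("tin",0),("mug",0),("tape",0),("carton",0),("scoop",0)):
        for r in manip.place_of(c,n)[:2]:print(c,n,round(r["p"],2),np.array(r["uv"]),atz(c,r["uv"],z))
    for n in("latch_tab",):
        for r in manip.cut_out(c,n)[:1]:
            P=cloud(c,d,r["pixels"]);print("cut",n,r["p"],len(P),P.min(0),np.median(P,0),P.max(0))
s=manip.sense();print(s)
E
```

```text
scene latch_tab 0.77 [268.  204.5] [511.1 -82.9 126. ]
scene nose 0.86 [265.9 209.6] [513.1 -87.8 101. ]
scene sealer 0.83 [265.2 226.9] [510.7 -91.6   0. ]
scene ball_mount 0.2 [336.1 235.9] [464.3  97.2   0. ]
scene jar 0.64 [235.3 198.4] [ 457.8 -205.4    0. ]
scene tin 0.95 [336.1 239.1] [473.5 100.    0. ]
scene mug 0.78 [271.  289.9] [670.3 -10.4   0. ]
scene mug 0.62 [234.5 152.7] [ 309.1 -275.7    0. ]
scene tape 0.93 [166.  179.4] [ 474.3 -420.1    0. ]
scene carton 0.81 [236.4 152.2] [ 305.1 -271.1    0. ]
cut latch_tab 0.75 342 [ 415.6 -131.5   -3.9] [518.5 -85.2 106.2] [535.  -62.5 150.5]
side latch_tab 0.81 [286.2 193.4] [506.  -79.3 126. ]
side latch_tab 0.71 [279.9 120.7] [ 603.9 -283.1  126. ]
side nose 0.94 [284.3 198.7] [512.1 -83.9 101. ]
side sealer 0.85 [285.3 225.8] [511.6 -87.5   0. ]
side jar 0.8 [318.9 194.4] [ 471.5 -204.9    0. ]
side tin 0.94 [277.7 299.6] [456.2  91.1   0. ]
side mug 0.65 [215. 231.] [654.5 -14.2   0. ]
side mug 0.27 [346.7 133.7] [ 473.  -435.5    0. ]
side tape 0.69 [349.1 136. ] [ 464.3 -429.2    0. ]
side carton 0.55 [396.  194.7] [ 299.2 -272.9    0. ]
side scoop 0.91 [281.5 117.4] [ 662.2 -432.6   -0. ]
side scoop 0.45 [319.3 193.9] [ 471.1 -206.8    0. ]
cut latch_tab 0.65 596 [ 473.9 -101.5   54.2] [501.6 -78.4 105.9] [531.6 -59.8 150.8]
{'clock': 1.2, 'joints': array([-1.3,  0.3,  1.5, -0. ,  1.3, -0.2]), 'joint_velocities': array([ 0.,  0.,  0.,  0., -0.,  0.]), 'effort': array([  0. , -41.2, -26. ,  -0. ,   0. ,  -0. ]), 'eef_pos': array([ 237.2, -468.4,  231.3]), 'orientation': array([-0. ,  1. ,  0.2, -0. ]), 'force': array([-0. , -0.8, -0.5]), 'ft_torque': array([-0., -0.,  0.]), 'gripper_force': 0.0, 'width': 85.35016582203752}
```

View pics/scene0.png

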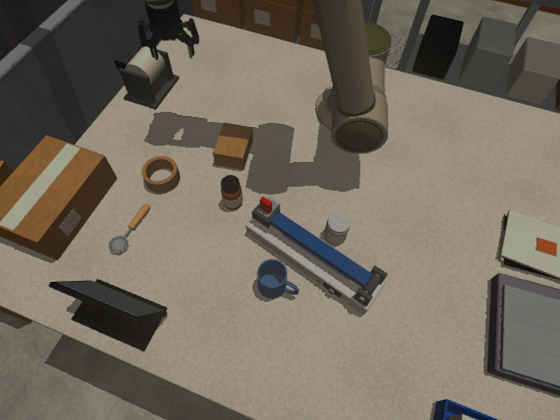

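View pics/side0.png

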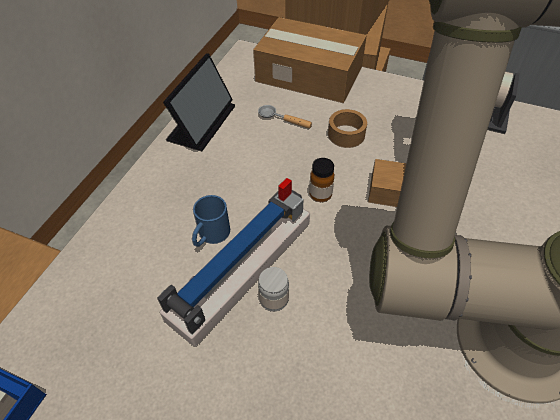

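The scene view shows the red tab at (266,204) on the coupler head. The blue arm runs to the hinge near (372,285), the jar is at (231,192), the tin at (338,230) and the mug at (272,280). The side view agrees, with the tab at (286,189) and the hinge at (182,308). Next I'll get the axis direction and the tab position.

Run:
```python
from h import *
np.set_printoptions(precision=1,suppress=True)
for c in("scene","side"):
    p,d=manip.camera(c);hsv=cv2.cvtColor(p,cv2.COLOR_RGB2HSV);H,S,V=cv2.split(hsv)
    full=cloud(c,np.where(d>0,d,1),np.ones(d.shape,bool)).reshape(*d.shape,3)
    X=full
    blue=(H>95)&(H<130)&(S>110)&(X[...,2]>85)&(X[...,2]<130)&(abs(X[...,0]-580)<200)&(abs(X[...,1]-30)<220)
    P=X[blue];a=np.linalg.svd(P[:,:2]-P[:,:2].mean(0),full_matrices=0)[2][0]
    print(c,"blue",len(P),P.mean(0),P[:,2].std(),"yaw",np.degrees(np.arctan2(a[1],a[0])))
    red=((H<8)|(H>172))&(S>150)&(X[...,2]>106)&(X[...,2]<155)&(np.hypot(X[...,0]-509,X[...,1]+82)<50)
    v,u=np.nonzero(red);P=X[red];print("red",len(P),P.min(0),P.mean(0),P.max(0),"uv",u.mean(),v.mean(),atz(c,(u.mean(),v.mean()),126))
    y0=max(int(v.mean())-60,0);x0=max(int(u.mean())-80,0);cv2.imwrite(f"pics/{c}1.png",cv2.resize(p[y0:y0+130,x0:x0+190,::-1],None,fx=4,fy=4,interpolation=2))
    top=P[P[:,2]>142];print("top",len(top),top.mean(0), cv2.minAreaRect(top[:,:2].astype(np.float32)))
    for n,z in(("jar",100),("tin",80),("mug",85)):
        r=manip.cut_out(c,n)
        if r:
            Q=X[r[0]["pixels"]&(d>0)];Q=Q[Q[:,2]>z-8];Q=Q[Q[:,2]<z+10]
            if len(Q):print(n,np.median(Q,0),(Q.min(0)+Q.max(0))/2)
```

```text
scene blue 1489 [562.   73.2 100.3] 1.9153277500573125 yaw -105.37148895054061
red 127 [ 507.6 -102.   110.8] [519.3 -85.8 136.5] [526.4 -72.8 149.6] uv 265.59842519685037 204.58267716535434 [513.5 -88.3 126. ]
top 63 [516.5 -87.5 146.1] ((516.9552001953125, -87.60090637207031), (28.892744064331055, 15.381403923034668), 80.1900634765625)
jar [ 473.9 -206.6   99.1] [ 472.1 -207.5   98. ]
tin [469.2  91.5  79.1] [466.6  90.9  77.9]
mug [658.2 -13.8  83.6] [659.3 -14.4  82.9]
side blue 2639 [559.2  77.7  99.4] 4.4939321942489725 yaw 76.18721789852349
red 220 [ 502.2 -102.   108.3] [510.7 -83.3 133.9] [520.6 -70.5 149.7] uv 284.7772727272727 188.8181818181818 [513.4 -89.8 126. ]
top 90 [512.  -85.8 146.4] ((512.4578857421875, -86.1850357055664), (29.769487380981445, 14.22591781616211), 74.66897583007812)
jar [ 468.4 -203.9  100. ] [ 468.8 -206.7   98.6]
tin [464.   94.9  80.2] [464.7  92.7  78.3]
mug [654.2  -7.9  82.9] [655.4  -9.7  83. ]
```

View pics/side1.png

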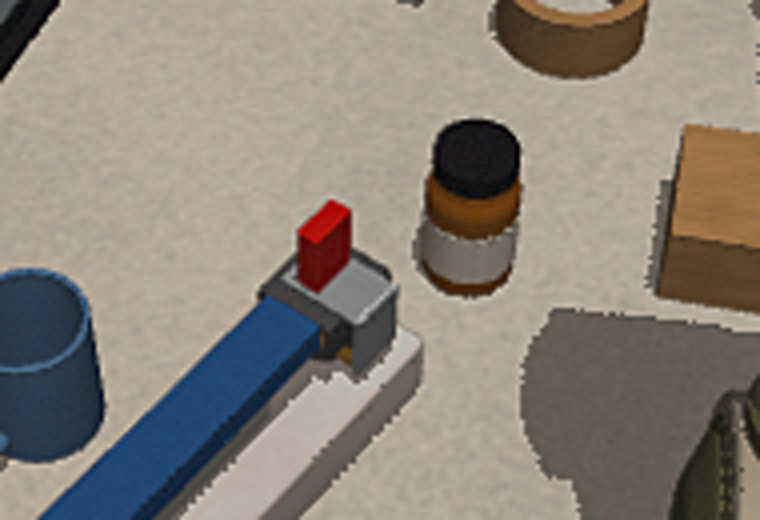

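The crop shows the red tab (crop 325,245) on the mug side of the head. The slide plate lies free on the robot side, so +y (toward −x world) is the pull direction. Sealer yaw is about 75.5° and the tab is at about (514,-87).

Run:
```python
from h import *
from scipy.spatial.transform import Rotation as R
s=manip.sense();q=s["orientation"];r=R.from_quat(np.r_[q[1:],q[0]]).as_matrix();y=r[:,1]
a=np.degrees(np.arctan2(y[1],y[0]));t=(-14.5-a+90)%180-90
print(a,"turn",t,t/45,(np.array([514,-87,190])-s["eef_pos"])/400)
```

```text
-63.140689927074 turn 48.64068992707399 1.0809042206016444 [ 0.69203449  0.95339419 -0.10324456]
```

```bash
python3 -m inch '[[[0.1,0.13,0,0,0,0.2],[0.2,0.27,0,0,0,0.4],[0.3,0.41,-0.02,0,0,0.6],[0.4,0.55,-0.04,0,0,0.8],[0.5,0.69,-0.06,0,0,1],[0.6,0.83,-0.08,0,0,1],[0.692,0.953,-0.1,0,0,1],[0.692,0.953,-0.1,0,0,1],[0.692,0.953,-0.1,0,0,1],[0.692,0.953,-0.1,0,0,1]]]' -1
python3 -m inch '[[[0,0,0,0,0,0.081],[0,0,0,0,0,0.081],[0,0,0,0,0,0.081]]]'
python3 - <<'E'
from h import *
np.set_printoptions(precision=2,suppress=True)
s=manip.sense();print(s["clock"],s["eef_pos"],s["orientation"],s["joints"],s["force"])
m=manip.camera_model("wrist");p,d=manip.camera("wrist");cv2.imwrite("pics/w0.png",p[:,:,::-1])
H,S,V=cv2.split(cv2.cvtColor(p,cv2.COLOR_RGB2HSV))
red=(((H<8)|(H>172))&(S>150)&(V>50)).astype(np.uint8)
n,l,st,c=cv2.connectedComponentsWithStats(red)
for i in range(1,n):
    if st[i,4]>30:print(st[i],c[i],atz("wrist",c[i],147),atz("wrist",c[i],126))
for nm,z in(("latch_tab",126),("nose",101)):
    for r in manip.place_of("wrist",nm)[:2]:print(nm,r["p"],r["uv"],atz("wrist",r["uv"],z))
print(np.array(m["world_from_camera"]))
E
```

```text
clock: 2.85
eef_pos: [513.8, -87.6, 191.3]
orientation: [0.0, 0.81, 0.587, -0.0]
force: [-0.8, -0.3, -0.3]
width: 85.2
gripper_force: 0.0
clock: 3.22
eef_pos: [513.8, -87.8, 191.5]
orientation: [0.0, 0.791, 0.611, 0.0]
force: [-0.3, -0.1, 0.0]
width: 85.5
gripper_force: 0.0
3.225 [513.79 -87.77 191.47] [0.   0.79 0.61 0.  ] [-0.39  0.34  1.57 -0.    1.23 -0.14] [-0.3  -0.07  0.04]
[ 267  200   23   59 1232] [277.65 229.72] [513.91 -82.85 147.  ] [512.07 -89.72 126.  ]
latch_tab 0.62 [280.6, 225.6] [514.76 -87.26 126.  ]
nose 0.63 [283.4, 217.2] [516.58 -89.19 101.  ]
[[  0.97  -0.24  -0.07 530.24]
 [ -0.25  -0.93  -0.26 -22.  ]
 [ -0.     0.27  -0.96 333.36]
 [  0.     0.     0.     1.  ]]
```

View pics/w0.png

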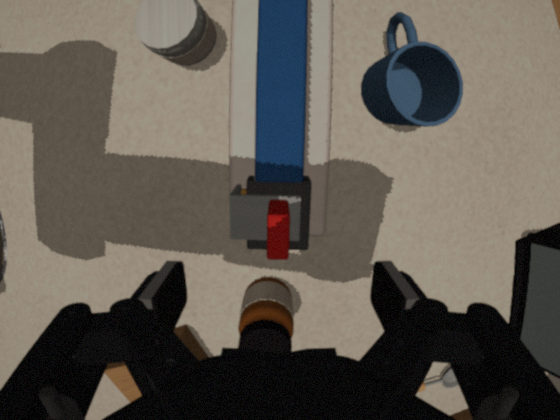

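The wrist view shows the red tab at (278,230), midway between the open fingers (about 175 and 385), with the sealer aligned to the image. The tab estimate is confirmed, so I'll descend and pre-close.

```bash
python3 -m inch '[[[0,0,-0.1,0,0,0],[0,0,-0.198,0,0,0],[0,0,-0.198,0,0,0],[0,0,-0.198,0,0,0],[0,0,-0.198,0,0,0],[0,0,-0.198,0,0,0]]]' 0.5
python3 - <<'E'
from h import *
np.set_printoptions(precision=2,suppress=True)
s=manip.sense();print(s["clock"],s["eef_pos"],s["width"],s["force"])
p,d=manip.camera("wrist");cv2.imwrite("pics/w1.png",p[150:400,130:430,::-1].repeat(2,0).repeat(2,1))
E
```

```text
clock: 4.12
eef_pos: [514.4, -87.3, 113.1]
orientation: [0.001, 0.791, 0.612, 0.0]
force: [0.5, 0.4, -1.0]
width: 21.3
gripper_force: 0.0
4.125 [514.41 -87.32 113.07] 21.303306438671083 [ 0.5   0.44 -0.98]
```

View pics/w1.png

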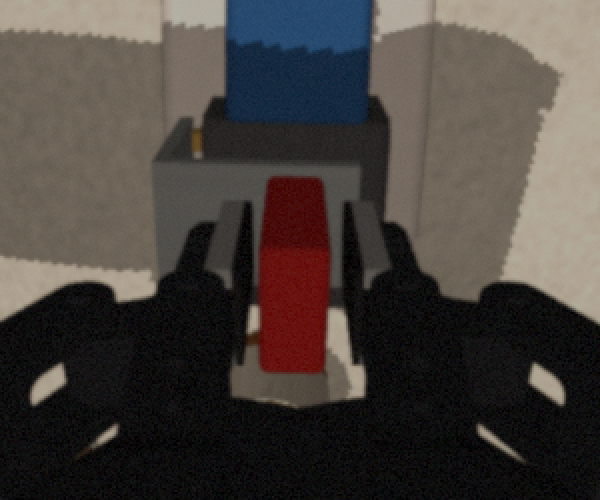

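The tab (crop 295,275) is centred between the two pads (crop 245 and 350) with clearance on both sides. Next is a gentle close to about 13 mm.

```bash
python3 -m inch '[[[0,0,0,0,0,0],[0,0,0,0,0,0],[0,0,0,0,0,0]]]' 0.695
```

```text
clock: 4.55
eef_pos: [513.7, -87.1, 112.7]
orientation: [-0.0, 0.791, 0.612, -0.0]
force: [-3.3, 0.1, 5.3]
width: 13.8
gripper_force: 31.7
```

```bash
python3 -m inch '[[[-0.01,0.0025,0,0,0,0],[-0.02,0.005,0,0,0,0],[-0.03,0.0075,0,0,0,0],[-0.04,0.01,0,0,0,0],[-0.046,0.012,0,0,0,0],[-0.046,0.012,0,0,0,0],[-0.046,0.012,0,0,0,0]]]'
```

```text
clock: 5.42
eef_pos: [497.1, -82.4, 112.8]
orientation: [0.002, 0.791, 0.612, 0.002]
force: [9.2, 1.1, -0.8]
width: 13.6
gripper_force: 31.5
```

```bash
python3 -m inch '[[[-0.004,0.001,0,0,0,0],[-0.009,0.0023,0,0,0,0],[-0.009,0.0023,0,0,0,0],[-0.009,0.0023,0,0,0,0]]]'
python3 - <<'E'
from h import *
s=manip.sense();print(s["eef_pos"],s["force"])
p,d=manip.camera("wrist");cv2.imwrite("pics/w2.png",p[150:400,130:430,::-1].repeat(2,0).repeat(2,1))
E
```

```text
clock: 5.92
eef_pos: [493.7, -81.5, 112.7]
orientation: [0.002, 0.791, 0.612, 0.002]
force: [10.4, 1.3, -0.9]
width: 13.8
gripper_force: 31.4
[493.66936754 -81.51025309 112.74480235] [10.35139863  1.3004236  -0.87358462]
```

View pics/w2.png

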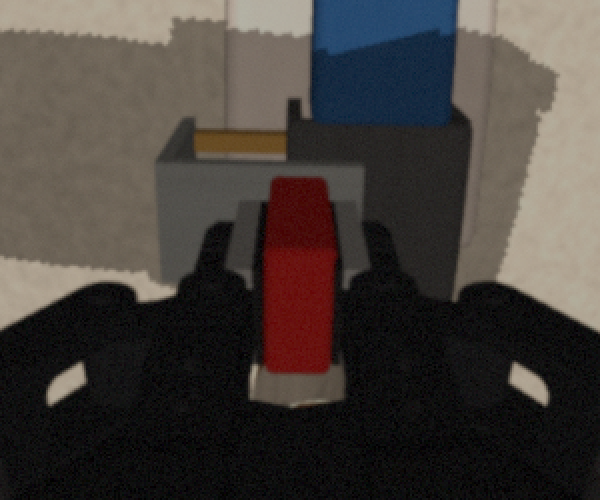

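The slide plate and tab have shifted about 21 mm relative to the dark head, and the brass fork shows at (crop 240,140). The spring force is about 10.5 N, so the latch is released. I'll start the lift along the arc and check the force.

```bash
python3 -m inch '[[[0.0002,0.0008,0.008,-0.0125,0.003,0],[0.0004,0.0016,0.0155,-0.025,0.0064,0],[0.0008,0.003,0.0275,-0.044,0.011,0],[0.0011,0.0043,0.0387,-0.0616,0.0159,0],[0.0011,0.0043,0.0387,-0.0616,0.0159,0]]]'
```

```text
clock: 6.6
eef_pos: [494.1, -79.7, 128.3]
orientation: [0.017, 0.791, 0.612, -0.018]
force: [10.9, 0.6, -2.9]
width: 13.3
gripper_force: 31.5
```

```bash
python3 -m inch '[[[0.0007,0.003,0.019,-0.031,0.008,0],[0.0016,0.0061,0.038,-0.062,0.016,0],[0.0026,0.01,0.057,-0.092,0.024,0],[0.0037,0.0142,0.0763,-0.123,0.032,0],[0.005,0.019,0.095,-0.154,0.04,0],[0.0062,0.024,0.1138,-0.185,0.048,0],[0.0077,0.03,0.1323,-0.215,0.056,0],[0.0092,0.0356,0.1508,-0.246,0.064,0],[0.011,0.042,0.169,-0.277,0.072,0],[0.0127,0.049,0.1873,-0.308,0.08,0],[0.0149,0.0578,0.2088,-0.345,0.089,0],[0.0149,0.0578,0.2088,-0.345,0.089,0]]]'
python3 -m inch '[[[0,0,0,0,0,0],[0,0,0,0,0,0],[0,0,0,0,0,0],[0,0,0,0,0,0]]]'
python3 - <<'E'
from h import *
np.set_printoptions(precision=1,suppress=True)
s=manip.sense();print(s["eef_pos"],s["force"],s["joint_velocities"],s["width"])
p,d=manip.camera("side");cv2.imwrite("pics/side3.png",p[:,:,::-1])
for r in manip.place_of("side","nose")[:2]:print(r["p"],r["uv"],atz("side",r["uv"],201))
for r in manip.place_of("side","jar")[:1]:print(r["p"],r["uv"],atz("side",r["uv"],0))
manip.camera("wrist")
for r in manip.place_of("wrist","latch_tab")[:1]:print(r["p"],r["uv"])
E
```

```text
clock: 8.1
eef_pos: [499.8, -56.5, 211.5]
orientation: [0.102, 0.78, 0.604, -0.128]
force: [10.2, -2.3, -4.4]
width: 13.5
gripper_force: 31.7
clock: 8.6
eef_pos: [499.6, -56.7, 211.0]
orientation: [0.102, 0.78, 0.604, -0.128]
force: [10.2, -0.3, -4.1]
width: 13.8
gripper_force: 31.4
[499.6 -56.7 211. ] [10.2 -0.3 -4.1] [ 0. -0.  0.  0.  0. -0.] 13.822523799391421
0.68 [277.3, 170.3] [519.8 -67.9 201. ]
0.65 [320.3, 193.7] [ 469.1 -208.3    0. ]
0.75 [279.4, 281.1]
```

View pics/side3.png

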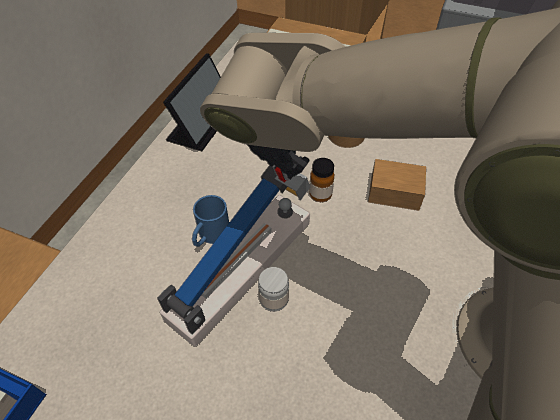

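The side view shows the blue arm raised with the gripper holding the tab at (280,172). The ball is bare at (286,207), and the jar (321,180), mug and tin haven't moved. The TCP rose 98 mm and the grip is steady at 31 N, so I'm handing it in.

```bash
python3 -c "
from station import manip
print(manip.job_done())"
```

```text
the job is handed in; nothing more can be done
None
```

The job is handed in, though no verdict came back: the latch was pulled about 21 mm with a 31 N pinch, and the blue arm came off the ball under a load of only a few newtons. It is held still with its nose about 10 cm up at 8.6 s, and the jar, tin and mug stand where they were.

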